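Draw out the telescoping bar and lay it across the mask-box carrier

TASK

Lay the telescoping retaining bar in the holding nest and let go of it, then pull its black head straight out until the sprung button pops up through the next hole of the tube. Then take the locked bar by its tube and lay it across the mask boxes, down in the slots of both posts of the carrier, with the cross cap outside one post and the head outside the other, and let go. Leave everything else where it stands.

Things in the scene. Friction and masses are not known exactly. Their poses are not given: they have to be found in the camera images.
- bar_mid (a point): Centre (half-way up) of the bar's bare square aluminium outer tube, 24x24 mm, 130 mm long; x points along the bar from the black cross cap (12 long, 44 wide, 24 high, its inner face 65 mm behind this point) to the pull head; z up. The top has two 14 mm holes: 13 mm behind and 42 mm ahead of this point. The bar weighs about 0.24 kg and starts lying on the worktop, button side up.
- pull_head (a point): Centre of the black block (24 mm along the bar, 32 wide, 24 high) at the end of the bar's 17.5 mm square steel inner tube; its x axis is the bar's. It lies 81 mm plus joint bar_slide ahead of point bar_mid. It is gripped across its 32 mm width to draw the tube out.
- bar_slide (a joint): How far the inner tube is drawn out of the outer tube, in m. It starts between the two holes, 0.014 to 0.034; the rear hole is at 0, the next hole at 0.055. Pulling takes 5 to 8 N; once the button is through the hole the tube is locked (play about 2 mm) and holds over 25 N.
- bar_button (a joint): Height of the sprung steel button (10 mm across) of the inner tube, in m: about 0 while it is held down under the tube's top wall, 0.008 when it has popped up through a hole and stands 5 mm proud.
- nest_seat (a point): Where bar_mid comes to lie in the fixed nest: two aluminium U saddles with 29 mm wide slots open at the top, on a grey plate (156x66 mm, 8 thick). It is 32 mm above the worktop; x is the bar's direction. The cross cap goes behind the rear saddle (61 to 41 mm behind; 4 mm play), the front saddle is 44 to 60 mm ahead; they rise 13 mm above this point. Fingers have room between them.
- carrier_seat (a point): Where bar_mid comes to lie in the fixed carrier (plate 204x134 mm with two amber mask boxes, tops 54 mm above the worktop): 86 mm above the worktop; x is the bar's direction. Two posts with slots open at the top, rising 16 mm above this point: one 60 to 44 mm behind it (slot 29 mm, for the outer tube), one 104 to 120 mm ahead (slot 23 mm, for the inner tube). Along the bar the play is 5 mm.
- tape_roll_2: Bystander: roll of black tape lying flat, 55 mm across, 18 high; origin at the centre of its underside. To be left alone.
- timer_1: Bystander: small grey timer, 46x52x19 mm; origin at the centre of its underside. To be left alone.
- drop_bottle_1: Bystander: brown drop bottle, 32 mm across, 76 high, standing; origin at the centre of its underside. To be left alone.
- bar: The whole telescoping bar; origin under the middle of the outer tube (12 mm below point bar_mid), x along the bar towards the pull head, z up.

How it is judged:
By the outcome, as a careful person would: the job done as asked, in the order asked, and still so for the second after the job is handed in, with the robot touching nothing.
It also fails if it takes over 64 s, if anything falls off the work surface, if the arm or the gripper's body presses on something with over 40 N, if the wrist force passes 120 N, or if a joint passes its speed limit or range.

ROBOT

A 7-joint arm with a two-finger parallel gripper is mounted at the origin on a cart in front of the work surface, level with it; the furniture and walls round the work are solid. World frame = base frame: x ahead of the robot, y to its left, z up, the work surface at z = 0. Lengths are in mm, angles in rad, forces in N, time in s.
With the tool pointing down it reaches from about 400 to 850 mm from the base axis. Payload 6.9 kg.
Tool frame: the origin (TCP) lies on the front face of the gripper's body, between the roots of the fingers; the fingertips stand 73 mm ahead of it and the grasp point (between the pads) lies 54 mm ahead of it (env.nose_length is the distance from the TCP to the fingertips, in mm); z points along the fingers, y is the direction in which the jaws open and shut (so a half turn about z gives the same grasp; the last joint's range is limited). The gripper opens to 85 mm and grips with 20 to 120 N. Pads are 22 mm wide; open, the fingers measure 114 mm over their backs; the gripper's body (76 mm by 85 mm) begins 54 mm behind the grasp point. The pads swing forward as they close: fully open they stand 13 mm farther back than shut.
Start: joints at [-1.145, 0.507, -0.238, 1.5, 0.126, 1.149, -0.155], TCP at [197.098, 593.099, 303.875] pointing down, gripper open.
Joint ranges: [-3.08, 3.08], [-0.24, 2.05], [-1.43, 1.35], [0, 2.5], [-1.52, 4.66], [0.17, 1.96], [-2.89, 2.89]. Speed limits (rad/s): [2.39, 2.39, 3.14, 3.14, 3.14, 3.14, 3.14].

INTERFACE

Orientations are given as a rotation vector (axis times angle).
In Python, from rig import env gives the robot as it stands. The module is installed in compiled form; this text tells all that it offers.
- The arm moves only by the tool drive_tool, never from a script. Its argument "targets" is one flat list of numbers, 5 for each row, row after row: the shift along the tool's x, y, z in cm, then the turn about the tool's z in rad, then the gripper's target within -1 to 1 (fully open at 1, half-way at 0, shut at -1). In form: [dx, dy, dz, spin, hand, dx, dy, dz, spin, hand, ...]. A call has 1 to 10 rows; each row shifts and turns the commanded pose from where the row before left it, along the tool's axes as they then stand; what a row does not reach is not made up. A row lasts 1/12 s, in which the tool goes at most 41.7 mm and 7.16 degrees, less where a joint would pass 70% of its speed; a pose out of reach is approached as far as the arm can. A call is refused whole if a number of a shift passes 4.17 or a number of a turn 0.125, either way. A call with a gripper value outside its range is refused whole. The fingers move at their own pace and stop on an object; "newtons" is the grip in N (left out, the last holds). Time passes only in rows, so rows that do not move let the fingers close. It gives the time, the measured TCP pose, the force and the opening at its end, in the units of the state.
- env.read_state(): the state, without advancing time (a new reading comes with each control period).
- env.grab_frame(name): name is "scene" or "top" or "wrist"; returns a dict with "pixels" (420x560x3 uint8, red, green, blue), "z_map" (420x560 float32, mm along the optical axis (not along the pixel's ray), 0 where there is no reading), "camera_matrix" (3x3 intrinsics, pixels), "dist_coeffs" ([k1, k2, p1, p2, k3] as OpenCV has them; the pictures are not rectified), "R" (3x3) and "t" (3): a world point X has camera coordinates R X + t; the wrist camera has in their place "mount" (4x4, takes a point from camera to tool coordinates, whose origin is the TCP and whose axes are the flange's). Camera axes: x right, y down, z forward; pixel columns grow to the right and rows downward; lengths in mm; the calibration is good to about 2 mm. A picture is of the moment at which its call begins: read the wrist's pose just before it.
- env.finish_job(): hands the job in, once; it reports no verdict.
The state is a dict: "time": time; "qpos": joint angles; "joint_velocities": joint speeds; "joint_torque": joint torques, N m; "ee_pos": TCP position; "tool_rot": TCP orientation; "force": force on the tool from outside, world axes, zero at the start; "wrist_torque": the same for the moment, N m; "gripper_width": opening from 0.0 (shut) to 1.0 (fully open).
Only numpy, scipy, OpenCV 4.12 (cv2) and the standard library are available. Lean on these libraries where they do the work, as an engineer would, in place of code of your own. Each camera call takes 0.05 s, during which the arm holds its last target. There are 200 camera calls.

## Working session

There is one attempt and no reset: what is moved stays moved. The work goes in short steps, Python scripts to look and compute and a tool call to move; the robot and the scene stay as the last step left them, time stands still between calls to the robot, and variables do not carry over. Pictures are saved under pics/ and viewed, about 8 in all and at most 12, crops included, and the job is handed in when it is done.

Besides the shell and the picture viewer there is one more tool, called as name(argument=value, ...), one argument or row to a line, values as JSON. drive_tool: Moves the arm, as the interface text tells. Its arguments: {"type":"object","properties":{"targets":{"type":"array","items":{"type":"number"}},"newtons":{"type":"number"}},"required":["targets"]}

```bash
mkdir -p pics; cat > h.py <<'E'
import numpy as np, cv2
from rig import env
from scipy.spatial.transform import Rotation as Ro
def grab(n,save=None):
    s=env.read_state(); f=env.grab_frame(n)
    if n=="wrist":
        T=np.eye(4);T[:3,:3]=Ro.from_rotvec(s["tool_rot"]).as_matrix();T[:3,3]=s["ee_pos"]
        C=T@np.array(f["mount"]); f["R"]=C[:3,:3].T; f["t"]=-C[:3,:3].T@C[:3,3]
    if save:
        cv2.imwrite(f"pics/{save}.png",f["pixels"][:,:,::-1]); np.save(f"pics/{save}.npy",{k:f[k] for k in("pixels","z_map","camera_matrix","dist_coeffs","R","t")},allow_pickle=True)
    return f
def load(n): return np.load(f"pics/{n}.npy",allow_pickle=True).item()
def onplane(f,uv,z):
    uv=np.array(uv,float).reshape(-1,1,2)
    p=cv2.undistortPoints(uv,np.array(f["camera_matrix"]),np.array(f["dist_coeffs"]))[:,0]
    d=np.c_[p,np.ones(len(p))]@np.array(f["R"]); c=-np.array(f["R"]).T@np.array(f["t"])
    return c+d*((z-c[2])/d[:,2])[:,None]
def proj(f,X):
    return cv2.projectPoints(np.array(X,float).reshape(-1,3),cv2.Rodrigues(np.array(f["R"]))[0],np.array(f["t"],float),np.array(f["camera_matrix"]),np.array(f["dist_coeffs"]))[0][:,0]
def cloud(f):
    z=f["z_map"];v,u=np.mgrid[:420,:560]
    p=cv2.undistortPoints(np.stack([u,v],-1).reshape(-1,1,2).astype(float),np.array(f["camera_matrix"]),np.array(f["dist_coeffs"]))[:,0]
    X=(np.c_[p,np.ones(len(p))]*z.reshape(-1,1)-np.array(f["t"]))@np.array(f["R"])
    return X.reshape(420,560,3)
def st():
    s=env.read_state();print("t",s["time"],"p",np.round(s["ee_pos"],1),"R",np.round(Ro.from_rotvec(s["tool_rot"]).as_matrix(),3).tolist(),"F",np.round(s["force"],1),"M",np.round(s["wrist_torque"],2),"g",round(float(s["gripper_width"]),3),"q",np.round(s["qpos"],2))
    return s
E
python3 -c "
from h import *
st()
for n in('top','scene'):
    f=grab(n,n+'0'); print(n, -f['R'].T@f['t'], f['camera_matrix'].tolist())
a=load('top0')['pixels'];
cv2.imwrite('pics/top0b.png',cv2.resize(a,(800,600),interpolation=cv2.INTER_CUBIC)[:,:,::-1])
"
```

```text
t 0.0 p [197.  592.7 303. ] R [[-0.949, 0.315, -0.001], [0.315, 0.949, -0.002], [-0.0, -0.002, -1.0]] F [-0.4  0.3  0.2] M [ 0.03 -0.01 -0.03] g 0.999 q [-1.14  0.51 -0.24  1.5   0.13  1.15 -0.15]
top [ 467.47315998 -129.90918054 1114.38887636] [[441.34727489384454, 0.0, 277.97146931197085], [0.0, 441.34727489384454, 212.65130580219432], [0.0, 0.0, 1.0]]
scene [ -89.8633802  -555.46931715  750.38061491] [[465.4388959295289, 0.0, 272.99308265413936], [0.0, 465.4388959295289, 207.23262230578322], [0.0, 0.0, 1.0]]
```

View pics/top0b.png

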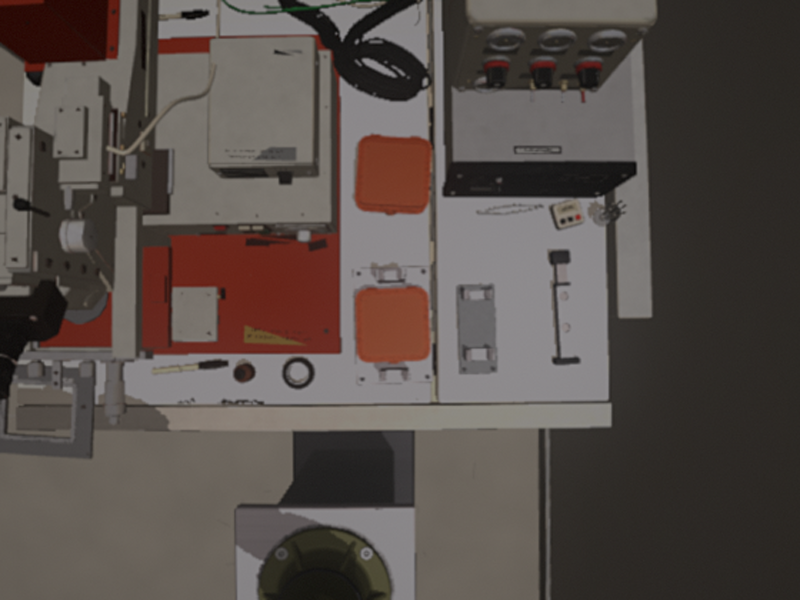

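View pics/scene0.png

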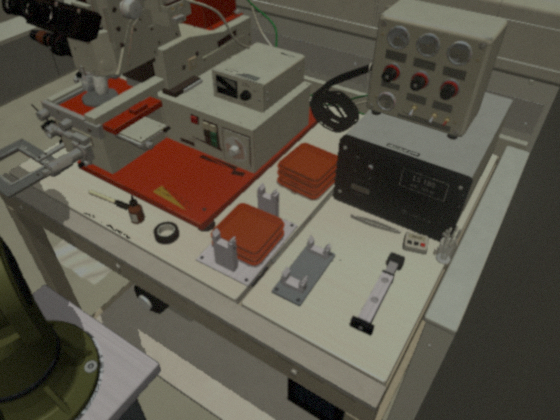

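The top view (800 px) shows the bar at right: cap (566,361), head (560,257). The nest is at (477,330), and the carrier posts are at (387,272) and (393,373). I'll enlarge this to measure and to see which end is which.

```bash
python3 -c "
from h import *
f=load('top0')
a=f['pixels'][165:285,240:420]
a=cv2.convertScaleAbs(cv2.resize(a,(792,528),interpolation=cv2.INTER_CUBIC),alpha=1.6)
cv2.imwrite('pics/c1.png',a[:,:,::-1])
s=.7
for n,(u,v),z in [('cap',(566,361),24),('head',(560,257),24),('nestA',(476,353),45),('nestB',(477,293),45),('cA',(387,272),102),('cB',(393,373),102),('roll',(298,372),18),('bottle',(244,371),76),('timer',(567,213),19)]:
    print(n,np.round(onplane(f,(u*s,v*s),z)[0],1))
"
```

```text
cap [ 404.5 -424.8   24. ]
head [ 585.7 -417.8   24. ]
nestA [ 421.2 -265.5   45. ]
nestB [ 523.1 -268.6   45. ]
cA [ 555.4 -116.7  102. ]
cB [ 393.2 -124.7  102. ]
roll [390.2  40.8  18. ]
bottle [396.6 121.2  76. ]
timer [ 664.  -433.4   19. ]
```

View pics/c1.png

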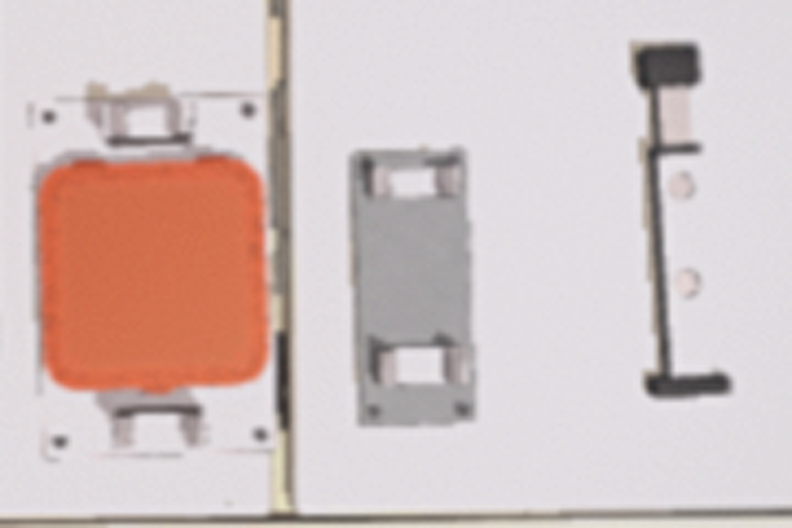

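```bash
python3 -c "
from h import *
for n in ('top0','scene0'):
    f=load(n);X=cloud(f).reshape(-1,3);X=X[f['z_map'].ravel()>0]
    print(n,'cols y from 650 step -100; rows x')
    for x in range(100,750,50):
        r=[]
        for y in range(700,-600,-100):
            m=(abs(X[:,0]-x)<25)&(abs(X[:,1]-y+50)<50); r.append(int(X[m,2].max()) if m.any() else -999)
        print(x,r)
"
```

```text
top0 cols y from 650 step -100; rows x
100 [-837, -835, -835, -835, -831, 6, 225, 43, 6, -832, -832, -831, 351]
150 [-837, -835, -834, -835, -838, 6, 6, 5, 6, -837, -838, -834, 432]
200 [-999, -999, -999, -999, -999, -999, -999, -999, -999, -999, -999, -999, 432]
250 [-999, 56, 59, 58, -999, -999, -999, -999, -999, -999, -999, -999, 432]
300 [-999, 59, 61, 111, 3, 2, 2, 2, 2, 3, 3, 2, 431]
350 [-999, 59, 64, 121, 6, 6, 23, 12, 10, 8, 8, 8, 432]
400 [-999, 58, 203, 448, 453, 74, 53, 57, 103, 47, 13, 29, 433]
450 [-999, 2, 207, 448, 442, 189, 60, 59, 59, 47, 10, 30, 435]
500 [-999, -999, -999, 447, 466, 187, 57, 59, 58, 46, 11, 30, 437]
550 [-999, -999, -999, -999, 484, 186, 55, 95, 107, 48, 10, 31, 441]
600 [-999, -999, -999, -999, 518, 159, 153, 151, 6, 6, 6, 29, 445]
650 [-999, -999, -999, -999, 484, 426, 225, 181, 74, 13, 13, 94, 450]
700 [-999, -999, -999, 387, 486, 427, 258, 258, 75, 191, 191, 190, 455]
scene0 cols y from 650 step -100; rows x
100 [-999, -999, -999, -999, -999, 2, 281, 274, 2, -999, -999, -999, 623]
150 [-999, -999, -999, -999, -999, 2, 2, 2, 3, -999, -999, -999, 603]
200 [-999, -999, -999, -999, -999, -999, -999, -999, -999, -999, -999, -999, 585]
250 [-999, -999, 55, 53, -843, -841, -999, -999, -999, -999, -999, -999, 565]
300 [-999, -1, 55, 108, -1, -1, -2, -1, -1, 0, 0, 0, 546]
350 [-999, 57, 64, 118, 3, 34, 20, 7, 8, 3, 4, 2, 524]
400 [-840, 58, 200, 458, 455, 72, 50, 52, 98, 45, 11, 28, 507]
450 [-838, 107, 383, 448, 440, 184, 54, 55, 55, 43, 9, 26, 486]
500 [-837, 314, 423, 429, 432, 185, 52, 55, 54, 44, 9, 25, 466]
550 [-839, 315, 323, 253, 435, 182, 51, 92, 101, 43, 7, 27, 449]
600 [-839, 191, 376, 242, 425, 175, 175, 151, 2, 2, 2, 25, 429]
650 [-844, -999, 176, 176, 414, 408, 217, 176, 70, 11, 10, 89, 411]
700 [-999, -999, -999, -999, 400, 407, 255, 254, 70, 187, 187, 188, 391]
```

```bash
python3 -c "
from h import *
P=[]
for n in ('top0','scene0'):
    f=load(n);X=cloud(f).reshape(-1,3);P.append(X[f['z_map'].ravel()>0])
X=np.vstack(P)
for x in range(300,480,20):
    r=[]
    for y in range(480,80,-20):
        m=(abs(X[:,0]-x)<10)&(abs(X[:,1]-y)<10); r.append(int(X[m,2].max()) if m.any() else -999)
    print(x,r)
m=(X[:,2]>100)&(X[:,1]<-450)&(X[:,0]<600);print(X[m][:,:2].max(0),X[m].min(0))
"
```

```text
300 [1, 1, -2, 57, 56, 52, 3, 0, 0, 3, 0, 0, 0, 1, 0, 1, 0, 0, 0, 2]
320 [1, 0, -3, 61, 58, 52, 0, 115, 117, 0, 0, 0, 0, 2, 0, 0, 0, 0, 1, 1]
340 [4, 4, 2, 59, 57, 56, 2, 121, 120, 100, 3, 6, 4, 5, 4, 5, 4, 5, 4, 4]
360 [4, 63, 62, 59, 57, 55, 5, 119, 121, 5, 5, 5, 4, 6, 4, 5, 6, 4, 5, 4]
380 [61, 65, 64, 58, 58, 431, 6, 119, 119, 102, 13, 5, 5, 5, 5, 5, 5, 74, 61, 6]
400 [56, 65, 65, 195, 446, 447, 451, 451, 458, 458, 15, 14, 17, 15, 15, 14, 12, 74, 61, 3]
420 [107, 118, 202, 204, 203, 418, 448, 203, 450, 458, 218, 218, 217, 52, 54, 53, 51, 53, 52, 51]
440 [126, 126, 199, 207, 206, 204, 203, 203, 445, 444, 217, 218, 220, 198, 198, 175, 179, 177, 55, 54]
460 [122, 128, 380, 383, 385, 425, 387, 385, 433, 435, 413, 407, 218, 199, 198, 189, 187, 187, 54, 55]
[ 599.99525877 -576.31140974] [ -31.74901167 -583.3892665   100.00014382]
```

```bash
cat >> h.py <<'E'
def plan(wps,step=40.,hand=1.0,spinmax=.12,p0=None,psi0=None):
    """wps: (x,y,z,psi_deg). prints rows"""
    s=env.read_state();R=Ro.from_rotvec(s["tool_rot"]).as_matrix()
    p=np.array(s["ee_pos"]) if p0 is None else np.array(p0,float)
    psi=np.arctan2(R[1,1],R[0,1]) if psi0 is None else np.radians(psi0)
    rows=[]
    for w in wps:
        tgt=np.array(w[:3],float);tp=np.radians(w[3])
        for _ in range(200):
            d=tgt-p;L=np.linalg.norm(d);e=(tp-psi+np.pi)%(2*np.pi)-np.pi
            if L<.4 and abs(e)<.006:break
            d=d*min(1,step/max(L,1e-9))
            x=np.array([-np.sin(psi),np.cos(psi),0]);y=np.array([np.cos(psi),np.sin(psi),0])
            r=[round(float(d@x)/10,2),round(float(d@y)/10,2),round(float(-d[2])/10,2),round(float(np.clip(-e,-spinmax,spinmax)),3),hand]
            p=p+10*(r[0]*x+r[1]*y+r[2]*np.array([0,0,-1]));psi-=r[3];rows.append(r)
    for i in range(0,len(rows),10): print(len(rows[i:i+10]),", ".join(str(v) for r in rows[i:i+10] for v in r))
    return p,np.degrees(psi)
E
python3 -c "
from h import *
plan([(280,330,310,80),(320,230,310,90),(440,0,310,90),(450,-230,310,90)],step=41)"
```

```text
10 -2.4, -3.32, -0.1, -0.12, 1.0, -1.99, -3.58, -0.1, -0.026, 1.0, -1.89, -3.63, -0.1, -0.0, 1.0, -1.9, -3.63, -0.1, -0.0, 1.0, -1.89, -3.64, -0.11, -0.0, 1.0, -1.9, -3.63, -0.1, -0.0, 1.0, -1.37, -2.64, -0.08, -0.0, 1.0, -2.16, -3.48, 0.0, -0.12, 1.0, -1.73, -3.72, 0.0, -0.055, 1.0, -0.96, -2.39, 0.0, 0.0, 1.0
10 -1.9, -3.64, 0.0, 0.0, 1.0, -1.89, -3.64, 0.0, 0.0, 1.0, -1.9, -3.64, 0.0, 0.0, 1.0, -1.9, -3.64, 0.0, 0.0, 1.0, -1.9, -3.64, 0.0, 0.0, 1.0, -1.89, -3.64, 0.0, 0.0, 1.0, -0.61, -1.16, 0.0, 0.0, 1.0, -0.18, -4.1, 0.0, 0.0, 1.0, -0.18, -4.1, 0.0, 0.0, 1.0, -0.18, -4.1, 0.0, 0.0, 1.0
3 -0.17, -4.1, 0.0, 0.0, 1.0, -0.18, -4.1, 0.0, 0.0, 1.0, -0.11, -2.5, 0.0, 0.0, 1.0
```

drive_tool(
  targets=[-2.4, -3.3, -0.1, -0.12, 1, -2, -3.6, -0.1, -0.03, 1, -1.9, -3.6, -0.1, 0, 1, -1.9, -3.6, -0.1, 0, 1, -1.9, -3.6, -0.1, 0, 1, -1.9, -3.6, -0.1, 0, 1, -1.4, -2.6, -0.1, 0, 1, -2.2, -3.5, 0, -0.12, 1, -1.7, -3.7, 0, -0.055, 1, -1, -2.4, 0, 0, 1],
)

```text
time: 0.93
ee_pos: [320.1, 233.6, 310.7]
tool_rot: [-0.018, -3.141, 0.003]
force: [1.1, -0.3, 0.1]
gripper_width: 1.0
```

drive_tool(
  targets=[-1.9, -3.6, 0, 0, 1, -1.9, -3.6, 0, 0, 1, -1.9, -3.6, 0, 0, 1, -1.9, -3.6, 0, 0, 1, -1.9, -3.6, 0, 0, 1, -1.9, -3.6, 0, 0, 1, -0.6, -1.2, 0, 0, 1, -0.2, -4.1, 0, 0, 1, -0.2, -4.1, 0, 0, 1, -0.2, -4.1, 0, 0, 1],
)

```text
time: 1.77
ee_pos: [440.7, -116.9, 310.7]
tool_rot: [-0.018, -3.141, -0.0]
force: [1.3, 0.7, 0.1]
gripper_width: 1.001
```

drive_tool(
  targets=[-0.2, -4.1, 0, 0, 1, -0.2, -4.1, 0, 0, 1, -0.1, -2.5, 0, 0, 1, 0, 0, 0, 0, 1],
)

```text
time: 2.1
ee_pos: [443.5, -228.7, 310.6]
tool_rot: [-0.033, -3.141, 0.005]
force: [-0.7, -0.1, 1.3]
gripper_width: 1.001
```

```bash
python3 -c "
from h import *
st(); f=grab('wrist','w1'); print(-f['R'].T@f['t'],f['R'][2])
X=cloud(f)
for uv in [(0,0),(559,0),(0,419),(559,419)]: print(np.round(onplane(f,uv,0)[0]))
a=cv2.resize(f['pixels'],(800,600),interpolation=cv2.INTER_CUBIC)
cv2.imwrite('pics/w1b.png',a[:,:,::-1])"
```

```text
t 2.1 p [ 443.5 -228.7  310.6] R [[-1.0, 0.021, -0.001], [0.021, 1.0, -0.003], [0.001, -0.003, -1.0]] F [-0.7 -0.1  1.3] M [-0.    0.   -0.01] g 1.001 q [ 0.32  0.3   0.14  1.82 -0.05  1.02  2.03]
[ 376.14883578 -226.58895737  379.97528118] [ 0.2617268  -0.00873526 -0.96510247]
[ 252. -513.    0.]
[265.  61.   0.]
[ 793. -647.    0.]
[808. 171.   0.]
```

View pics/w1b.png

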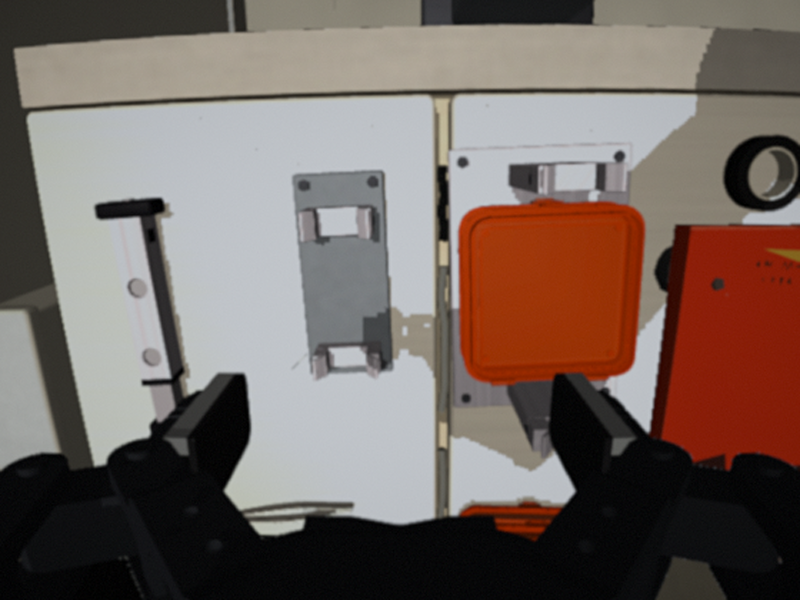

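The wrist view shows the bar with its cap at (130,208), holes at (137,288) and (151,357), the nest saddles at (337,222) and (347,360), and the near carrier post at (572,178). I'll measure the prong tops and the bar from depth.

```bash
cat > m.py <<'E'
from h import *
def prongs(n,zlo,zhi,box):
    f=load(n);X=cloud(f);m=(X[...,2]>zlo)&(X[...,2]<zhi)&(X[...,0]>box[0])&(X[...,0]<box[1])&(X[...,1]>box[2])&(X[...,1]<box[3])&(f['z_map']>0)
    k,l,s,c=cv2.connectedComponentsWithStats(m.astype(np.uint8))
    for i in range(1,k):
        if s[i,4]>=8:
            P=X[l==i];print(n,s[i,4],'ctr',np.round((P.min(0)+P.max(0))/2,1),'med',np.round(np.median(P,0),1),'x',np.round(np.percentile(P[:,0],[3,97]),1),'y',np.round(np.percentile(P[:,1],[3,97]),1))
if __name__=="__main__":
    for n in('w1','top0'):
        print('nest');prongs(n,36,52,(380,560,-330,-210))
        print('carrier');prongs(n,88,110,(350,620,-190,-60))
        print('bar');prongs(n,15,32,(380,620,-470,-380))
E
python3 m.py
```

```text
nest
w1 187 ctr [ 417.5 -252.6   40.9] med [ 417.4 -252.7   41.3] x [408.  426.8] y [-257.2 -248.7]
w1 214 ctr [ 418.3 -291.4   40.9] med [ 417.8 -291.2   41. ] x [409.  427.4] y [-295.5 -287.3]
w1 121 ctr [ 520.3 -250.7   40.4] med [ 520.1 -250.7   41.5] x [512.9 527.5] y [-255.  -246.5]
w1 141 ctr [ 521.6 -289.2   40.8] med [ 521.3 -289.1   41.3] x [513.9 528.9] y [-293.3 -285.2]
carrier
w1 310 ctr [ 387.7 -107.3   93.6] med [ 387.5 -107.3   94.7] x [379.8 394.9] y [-111.3 -102.9]
w1 247 ctr [ 388.5 -145.    93.7] med [ 388.2 -147.4   93.9] x [381.1 395.5] y [-149.7 -140.7]
w1 252 ctr [ 552.1 -139.4   95.2] med [ 550.8 -140.9   92.8] x [544.3 559.2] y [-145.6 -134.9]
bar
w1 3891 ctr [ 489.5 -426.4   20.5] med [ 468.5 -421.7   22.8] x [400.8 562.2] y [-437.5 -408.7]
nest
top0 26 ctr [ 521.3 -248.9   42.6] med [ 521.3 -248.4   41.5] x [513.9 528.8] y [-252.7 -245.1]
top0 26 ctr [ 523.2 -287.5   42.4] med [ 523.1 -288.6   42.4] x [515.9 530.5] y [-291.1 -284.1]
top0 35 ctr [ 418.9 -251.4   41.8] med [ 419.1 -251.4   42.5] x [409.3 428.6] y [-256.3 -247.7]
top0 33 ctr [ 419.9 -290.3   42. ] med [ 421.1 -290.3   41. ] x [411.3 428.4] y [-294.5 -285.7]
carrier
top0 35 ctr [ 552.1 -102.9   99. ] med [ 552.1 -103.1   97.6] x [545.2 559.2] y [-107.6  -98.1]
top0 41 ctr [ 553.4 -138.8   97.3] med [ 553.7 -137.6   96.1] x [545.7 561.4] y [-144.6 -133. ]
top0 28 ctr [ 390.6 -144.    96.8] med [ 390.5 -144.    96. ] x [383.4 397.6] y [-147.4 -140.5]
top0 30 ctr [ 388.5 -105.9   95.7] med [ 388.4 -105.9   96.1] x [381.5 395.6] y [-110.5 -101.4]
bar
top0 883 ctr [ 499.7 -426.5   23.2] med [ 493.  -422.2   23.9] x [403.6 594.6] y [-437.5 -406.5]
```

```bash
python3 -c "
from h import *
for n in('w1','top0'):
    f=load(n);X=cloud(f);z=f['z_map']>0
    m=z&(X[...,2]>17)&(X[...,2]<30)&(X[...,0]>415)&(X[...,0]<530)&(X[...,1]>-445)&(X[...,1]<-395)
    P=X[m];xs=[];ys=[];w=[]
    for x in range(420,525,8):
        q=P[abs(P[:,0]-x)<4]
        if len(q)>5: xs.append(x);ys.append((q[:,1].max()+q[:,1].min())/2);w.append(np.ptp(q[:,1]))
    c=np.polyfit(xs,ys,1);print(n,'heading',c[0],np.degrees(np.arctan(c[0])),'y@475',np.polyval(c,475),'w',np.round(w,1))
f=load('w1')
print(onplane(f,[(130*.7,208*.7),(137*.7,288*.7),(151*.7,357*.7),(161*.7,381*.7)],24).round(1))
f=load('top0');
print(onplane(f,[(240+688/4.4,165+384/4.4),(240+687/4.4,165+284/4.4),(240+681/4.4,165+186/4.4),(240+682/4.4,165+148/4.4),(240+669/4.4,165+65/4.4)],24).round(1))
plan([(467,-421.5,130,92),(467,-421.5,77,92)],step=40)
"
```

```text
w1 heading 0.048569627234397936 2.7806495013873795 y@475 -423.2536956904724 w [26.1 25.2 24.6 24.9 26.  25.7 25.2 25.8 25.6 25.4 25.5 26.1 24.7 25.5]
top0 heading 0.041163387154000766 2.357157613591409 y@475 -423.71952549746106 w [23.4 24.4 23.9 25.4 25.8 23.1 23.6 24.9 26.2 25.8 23.5 24.6 25.  25.1]
[[ 403.8 -419.7   24. ]
 [ 462.4 -423.5   24. ]
 [ 517.1 -421.3   24. ]
 [ 537.2 -416.4   24. ]]
[[ 405.5 -425.3   24. ]
 [ 461.9 -425.7   24. ]
 [ 517.3 -423.3   24. ]
 [ 538.8 -424.3   24. ]
 [ 586.  -417.9   24. ]]
9 -0.4, -2.93, 2.7, -0.053, 1.0, -0.25, -2.94, 2.7, -0.0, 1.0, -0.24, -2.94, 2.7, -0.0, 1.0, -0.25, -2.94, 2.7, -0.0, 1.0, -0.24, -2.94, 2.7, -0.0, 1.0, -0.25, -2.95, 2.69, -0.0, 1.0, -0.17, -2.02, 1.85, -0.0, 1.0, 0.0, 0.0, 4.0, -0.0, 1.0, 0.0, 0.0, 1.3, -0.0, 1.0
```

```bash
python3 -c "
from h import *
plan([(475,-423.5,130,92.5),(475,-423.5,77,92.5)],step=40)
"
```

```text
9 -0.52, -2.93, 2.68, -0.062, 1.0, -0.33, -2.96, 2.68, -0.0, 1.0, -0.33, -2.95, 2.68, -0.0, 1.0, -0.34, -2.96, 2.67, -0.0, 1.0, -0.33, -2.95, 2.68, -0.0, 1.0, -0.34, -2.96, 2.67, -0.0, 1.0, -0.25, -2.19, 1.98, -0.0, 1.0, 0.0, 0.0, 4.0, -0.0, 1.0, 0.0, 0.0, 1.3, -0.0, 1.0
```

drive_tool(
  targets=[-0.5, -2.9, 2.7, -0.062, 1, -0.3, -3, 2.7, 0, 1, -0.3, -3, 2.7, 0, 1, -0.3, -3, 2.7, 0, 1, -0.3, -3, 2.7, 0, 1, -0.3, -3, 2.7, 0, 1, -0.3, -2.2, 1.9, 0, 1, 0, 0, 0, 0, 1, 0, 0, 0, 0, 1],
)

```text
time: 2.9
ee_pos: [475.3, -421.6, 127.9]
tool_rot: [0.076, -3.138, -0.005]
force: [-0.5, 0.6, 1.4]
gripper_width: 1.001
```

```bash
python3 -c "
from h import *
st()
plan([(475,-423.5,77,92.5)],step=20)
"
```

```text
t 2.9 p [ 475.3 -421.6  127.9] R [[-0.999, -0.048, -0.003], [-0.048, 0.999, 0.003], [0.002, 0.003, -1.0]] F [-0.5  0.6  1.4] M [ 0.01 -0.03 -0.01] g 1.001 q [ 0.63  0.7   0.1   1.68 -0.1   0.78  2.39]
3 0.02, -0.07, 2.0, 0.005, 1.0, 0.01, -0.07, 2.0, -0.0, 1.0, 0.01, -0.05, 1.09, -0.0, 1.0
```

Descend, then close in steps.

drive_tool(
  targets=[0, -0.1, 2, 0, 1, 0, -0.1, 2, 0, 1, 0, 0, 1.1, 0, 1, 0, 0, 0, 0, 0.2, 0, 0, 0, 0, 0, 0, 0, 0, 0, -0.2, 0, 0, 0, 0, -0.3, 0, 0, 0, 0, -0.4, 0, 0, 0, 0, -0.5, 0, 0, 0, 0, -0.6],
  newtons=40,
)

```text
time: 3.73
ee_pos: [476.2, -424.7, 80.2]
tool_rot: [-0.077, 3.139, -0.002]
force: [0.0, 1.0, 7.8]
gripper_width: 0.269
```

drive_tool(
  targets=[0, 0, 0, 0, -1, 0, 0, 0, 0, -1, 0, 0, 0, 0, -1, 0, 0, 0, 0, -1],
)

```text
time: 4.07
ee_pos: [476.2, -424.7, 80.2]
tool_rot: [-0.077, 3.139, -0.002]
force: [-0.1, 1.3, 5.7]
gripper_width: 0.271
```

drive_tool(
  targets=[0, 0, -2, 0, -1, 0, 0, -3, 0, -1, 0, 0, -3, 0, -1, 0, 0, -3, 0, -1, 0, 0, 0, 0, -1, 0, 0, 0, 0, -1],
)

```text
time: 4.57
ee_pos: [476.2, -425.0, 190.8]
tool_rot: [-0.077, 3.138, -0.004]
force: [-0.6, 0.4, -3.4]
gripper_width: 0.268
```

```bash
python3 -c "
from h import *
st(); f=grab('wrist','w2')
cv2.imwrite('pics/w2b.png',f['pixels'][:,:,::-1])"
```

```text
t 4.5667 p [ 476.2 -425.   190.8] R [[-0.999, -0.049, 0.003], [-0.049, 0.999, -0.002], [-0.003, -0.002, -1.0]] F [-0.6  0.4 -3.4] M [ 0.01 -0.02 -0.03] g 0.268 q [ 0.62  0.63  0.12  1.62 -0.09  0.9   2.39]
```

View pics/w2b.png

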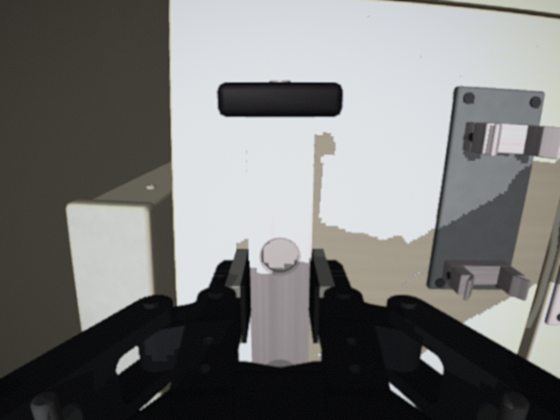

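```bash
python3 -c "
from h import *
f=load('w2')
print(onplane(f,[(280,97),(281,252),(280,85),(280,114)],134.6).round(1))
X=cloud(f); 
for v,u in[(90,280),(100,280),(112,280),(180,280),(254,281)]: print(v,u,X[v,u].round(1))
plan([(469.5,-270.5,190,91.3)],step=40,hand=-1)
"
```

```text
[[ 404.3 -427.9  134.6]
 [ 460.7 -424.8  134.6]
 [ 400.4 -428.1  134.6]
 [ 410.  -427.7  134.6]]
90 280 [ 402.  -428.   133.5]
100 280 [ 405.3 -427.9  133.2]
112 280 [ 409.3 -427.7  134.3]
180 280 [ 433.2 -426.5  133.4]
254 281 [ 463.2 -424.7  130.5]
4 -0.04, 4.0, -0.03, 0.026, -1, 0.06, 4.0, -0.03, 0.0, -1, 0.07, 4.0, -0.02, 0.0, -1, 0.05, 3.38, -0.02, 0.0, -1
```

drive_tool(
  targets=[0, 4, 0, 0.026, -1, 0, 4, 0, 0, -1, 0.1, 4, 0, 0, -1, 0.1, 3.4, 0, 0, -1, 0, 0, 0, 0, -1, 0, 0, 0, 0, -1, 0, 0, 0, 0, -1],
)

```text
time: 5.2
ee_pos: [468.8, -270.7, 187.9]
tool_rot: [0.037, -3.14, -0.0]
force: [-0.2, -0.5, -1.8]
gripper_width: 0.267
```

```bash
python3 -c "
from h import *
st(); f=grab('wrist','w3')
a=cv2.resize(f['pixels'][0:320,100:460],(792,704),interpolation=cv2.INTER_CUBIC)[:600]
cv2.imwrite('pics/w3b.png',a[:,:,::-1])"
```

```text
t 5.2 p [ 468.8 -270.7  187.9] R [[-1.0, -0.023, -0.002], [-0.023, 1.0, 0.0], [0.002, 0.0, -1.0]] F [-0.2 -0.5 -1.8] M [-0.03  0.01 -0.02] g 0.267 q [ 0.39  0.51  0.13  1.88 -0.09  0.76  2.17]
```

View pics/w3b.png

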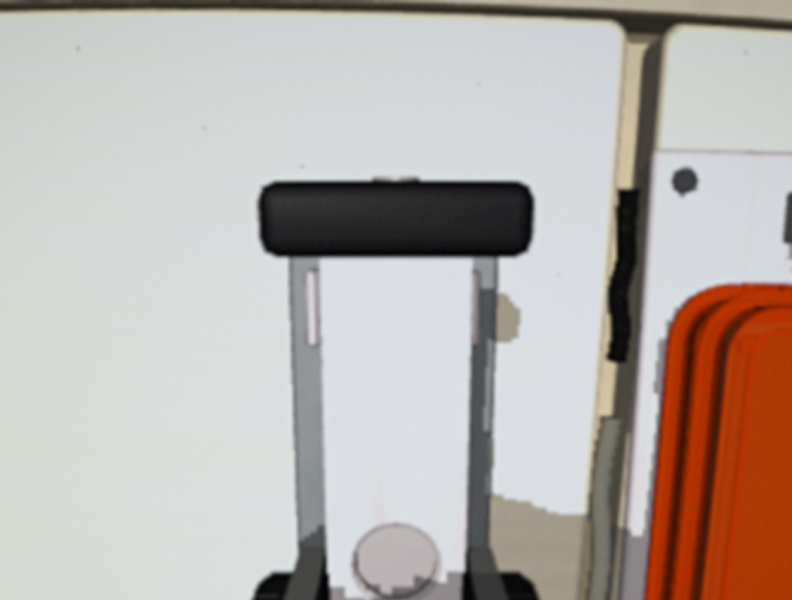

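```bash
python3 -c "
from h import *
f=load('w3'); s=lambda L:[(100+u/2.2,v/2.2) for u,v in L]
print('cam',-f['R'].T@f['t'])
print('saddle',onplane(f,s([(305,308),(481,308),(313,268),(313,345)]),45).round(1).tolist())
print('plate',onplane(f,s([(290,270),(498,270)]),8).round(1).tolist())
zb=187.9-68.2+12
print('cap',onplane(f,s([(260,215),(533,215),(396,181),(396,254)]),zb).round(1).tolist())
print('tube',onplane(f,s([(320,400),(472,400),(396,558)]),zb).round(1).tolist())
"
```

```text
cam [ 401.5313372  -271.82217192  257.37877437]
saddle [[418.3, -295.5, 45.0], [417.2, -248.2, 45.0], [407.7, -293.3, 45.0], [428.2, -293.4, 45.0]]
plate [[409.5, -304.3, 8.0], [408.1, -239.4, 8.0]]
cap [[397.3, -292.8, 131.7], [396.3, -250.5, 131.7], [391.8, -271.8, 131.7], [402.8, -271.6, 131.7]]
tube [[426.3, -283.5, 131.7], [425.7, -258.6, 131.7], [453.8, -270.4, 131.7]]
```

drive_tool(
  targets=[-0.12, -0.06, 2, 0, -1, 0, 0, 2, 0, -1, 0, 0, 1, 0, -1, 0, 0, 1, 0, -1, 0, 0, 0.5, 0, -1, 0, 0, 0.5, 0, -1, 0, 0, 0, 0, -1, 0, 0, 0, 0, -1],
)

```text
time: 5.92
ee_pos: [470.5, -271.4, 119.1]
tool_rot: [-0.036, 3.141, -0.0]
force: [0.6, -0.0, -2.7]
gripper_width: 0.269
```

```bash
python3 -c "
from h import *
st()"
```

```text
t 5.9167 p [ 470.5 -271.4  119.1] R [[-1.0, -0.023, 0.0], [-0.023, 1.0, -0.0], [-0.0, -0.0, -1.0]] F [ 0.6 -0.  -2.7] M [-0.01  0.07  0.02] g 0.269 q [ 0.41  0.6   0.11  1.94 -0.11  0.6   2.18]
```

drive_tool(
  targets=[0.05, 0, 0.5, 0, -1, 0, 0, 0.5, 0, -1, 0, 0, 0.4, 0, -1, 0, 0, 0.2, 0, -1, 0, 0, 0.2, 0, -1, 0, 0, 0, 0, -1, 0, 0, 0, 0, -1],
)

```text
time: 6.5
ee_pos: [469.9, -271.2, 100.9]
tool_rot: [0.036, -3.141, -0.0]
force: [0.5, -0.6, -2.7]
gripper_width: 0.275
```

drive_tool(
  targets=[0, 0, 0.1, 0, -1, 0, 0, 0.1, 0, -1, 0, 0, 0, 0, -1, 0, 0, 0, 0, -1],
)

```text
time: 6.83
ee_pos: [470.0, -271.3, 100.1]
tool_rot: [-0.036, 3.14, -0.001]
force: [-2.1, 1.4, 9.3]
gripper_width: 0.269
```

drive_tool(
  targets=[0, 0, -0.1, 0, -0.3, 0, 0, 0, 0, 0, 0, 0, 0, 0, 0.4, 0, 0, 0, 0, 0.8, 0, 0, 0, 0, 0.8, 0, 0, -2, 0, 0.8, 0, 0, -3, 0, 1, 0, 0, -4, 0, 1, 0, 0, -2, 0, 1, 0, 0, 0, 0, 1],
)

```text
time: 7.67
ee_pos: [471.6, -272.4, 214.5]
tool_rot: [-0.036, 3.134, -0.006]
force: [0.2, 0.0, -0.4]
gripper_width: 0.997
```

```bash
python3 -c "
from h import *
st(); f=grab('wrist','w4'); 
g=grab('top','t4')
a=f['pixels'][:,100:460]; b=cv2.resize(g['pixels'][185:275,305:365],(280,420),interpolation=cv2.INTER_CUBIC)
cv2.imwrite('pics/w4b.png',np.hstack([a,b])[:,:,::-1])
plan([(565,-268.5,140,91.3)],step=35,hand=1)"
```

```text
t 7.6667 p [ 471.6 -272.4  214.5] R [[-1.0, -0.023, 0.007], [-0.023, 1.0, -0.004], [-0.007, -0.004, -1.0]] F [ 0.2  0.  -0.4] M [-0.04  0.01 -0.04] g 0.997 q [ 0.38  0.47  0.14  1.85 -0.09  0.82  2.16]
4 -2.81, 0.02, 2.09, 0.0, 1, -2.81, 0.01, 2.09, 0.0, 1, -2.81, 0.02, 2.09, 0.0, 1, -1.06, 0.0, 0.79, 0.0, 1
```

View pics/w4b.png

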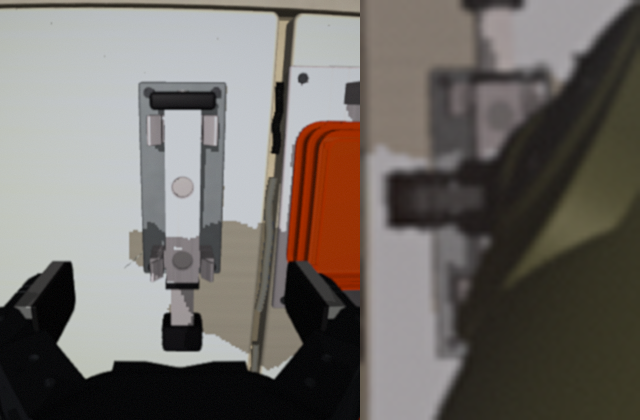

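The bar lies in both saddles with the cap behind the rear one. The head is at crop (182,330).

```bash
python3 -c "
from h import *
f=load('w4')
print(onplane(f,[(282,187),(282,261),(282,287),(282,313),(282,343),(282,106)],44).round(1).tolist())
X=cloud(f)
for v in (98,106,187,240,316,324,332,338,342,346): print(v,X[v,282].round(1),f['pixels'][v,282])
"
```

```text
[[456.1, -271.2, 44.0], [511.4, -269.9, 44.0], [532.6, -269.3, 44.0], [555.0, -268.8, 44.0], [582.3, -268.2, 44.0], [402.1, -272.4, 44.0]]
98 [ 397.  -272.5   42.4] [43 41 43]
106 [ 402.1 -272.4   44.1] [23 23 25]
187 [ 456.9 -271.1   40.6] [177 171 171]
240 [ 495.6 -270.2   42.5] [132 127 128]
316 [ 560.1 -268.7   40.1] [158 151 151]
324 [ 566.8 -268.5   41. ] [136 131 131]
332 [ 572.7 -268.4   43.1] [19 18 19]
338 [ 578.1 -268.3   43.3] [19 17 20]
342 [ 582.  -268.2   43.2] [19 18 21]
346 [ 584.5 -268.1   44.8] [16 15 17]
```

```bash
python3 -c "
from h import *
plan([(580,-268.7,150,91.4),(580,-268.7,92,91.4)],step=30,hand=1)"
```

```text
7 -2.63, -0.0, 1.45, -0.001, 1, -2.63, -0.0, 1.45, -0.0, 1, -2.63, -0.0, 1.45, -0.0, 1, -2.63, -0.01, 1.45, -0.0, 1, -0.47, 0.0, 0.26, -0.0, 1, 0.0, 0.0, 3.0, -0.0, 1, 0.0, 0.0, 2.8, -0.0, 1
```

drive_tool(
  targets=[-2.6, 0, 1.4, 0, 1, -2.6, 0, 1.4, 0, 1, -2.6, 0, 1.5, 0, 1, -2.6, 0, 1.5, 0, 1, -0.5, 0, 0.3, 0, 1, 0, 0, 0, 0, 1, 0, 0, 0, 0, 1],
)

```text
time: 8.35
ee_pos: [577.6, -268.5, 147.4]
tool_rot: [0.036, -3.138, -0.001]
force: [-0.5, 0.4, 0.4]
gripper_width: 1.001
```

```bash
python3 -c "
from h import *
st();plan([(580,-268.9,92,91.4)],step=20,hand=1)"
```

```text
t 8.35 p [ 577.6 -268.5  147.4] R [[-1.0, -0.023, -0.003], [-0.023, 1.0, 0.001], [0.003, 0.001, -1.0]] F [-0.5  0.4  0.4] M [-0.08  0.01  0.03] g 1.001 q [ 0.32  0.68  0.13  1.66 -0.11  0.82  2.09]
3 -0.09, -0.02, 2.0, -0.001, 1, -0.08, -0.01, 2.0, -0.0, 1, -0.07, -0.01, 1.54, -0.0, 1
```

drive_tool(
  targets=[-0.1, 0, 2, 0, 1, -0.1, 0, 2, 0, 1, 0, 0, 1.4, 0, 1, 0, 0, 0, 0, 0.3, 0, 0, 0, 0, 0, 0, 0, 0, 0, -0.2, 0, 0, 0, 0, -0.4, 0, 0, 0, 0, -1, 0, 0, 0, 0, -1, 0, 0, 0, 0, -1],
  newtons=50,
)

```text
time: 9.18
ee_pos: [581.3, -269.0, 96.3]
tool_rot: [-0.036, 3.14, -0.002]
force: [-1.2, 0.5, 6.6]
gripper_width: 0.363
```

drive_tool(
  targets=[-0.2, 0, 0, 0, -1, -0.2, 0, 0, 0, -1, -0.2, 0, 0, 0, -1, -0.2, 0, 0, 0, -1, -0.2, 0, 0, 0, -1, -0.2, 0, 0, 0, -1, -0.2, 0, 0, 0, -1, -0.2, 0, 0, 0, -1],
)

```text
time: 9.85
ee_pos: [595.7, -268.8, 95.7]
tool_rot: [0.035, -3.139, 0.001]
force: [-4.2, -1.4, 6.6]
gripper_width: 0.361
```

drive_tool(
  targets=[-0.2, 0, 0, 0, -1, -0.1, 0, 0, 0, -1, -0.1, 0, 0, 0, -1, -0.1, 0, 0, 0, -1],
)

```text
time: 10.18
ee_pos: [601.3, -268.6, 95.8]
tool_rot: [0.036, -3.141, 0.001]
force: [-1.2, 0.4, 6.2]
gripper_width: 0.366
```

drive_tool(
  targets=[-0.1, 0, 0, 0, -1, -0.1, 0, 0, 0, -1, -0.1, 0, 0, 0, -1],
)

```text
time: 10.43
ee_pos: [604.8, -268.5, 95.9]
tool_rot: [-0.036, 3.141, -0.001]
force: [-2.2, -1.3, 5.8]
gripper_width: 0.363
```

drive_tool(
  targets=[-0.1, 0, 0, 0, -1, -0.1, 0, 0, 0, -1],
)

```text
time: 10.6
ee_pos: [606.6, -268.5, 95.9]
tool_rot: [0.036, -3.141, 0.001]
force: [-1.2, 0.1, 5.5]
gripper_width: 0.361
```

drive_tool(
  targets=[-0.1, 0, 0, 0, -1, -0.1, 0, 0, 0, -1],
)

```text
time: 10.77
ee_pos: [608.5, -268.5, 95.8]
tool_rot: [0.036, -3.141, 0.001]
force: [-2.0, -0.9, 5.5]
gripper_width: 0.362
```

```bash
python3 -c "
from h import *
st(); f=grab('wrist','w5')
cv2.imwrite('pics/w5b.png',f['pixels'][:,:,::-1])"
```

```text
t 10.7667 p [ 608.5 -268.5   95.8] R [[-1.0, -0.023, -0.0], [-0.023, 1.0, -0.001], [0.0, -0.001, -1.0]] F [-2.  -0.9  5.5] M [-0.11  0.73 -0.02] g 0.362 q [ 0.31  0.77  0.12  1.61 -0.12  0.76  2.07]
```

View pics/w5b.png

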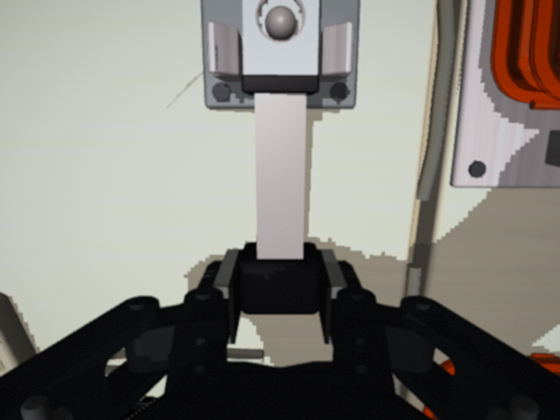

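The button shows as a dome in the front hole at (280,22). A small pull will test the lock.

drive_tool(
  targets=[-0.1, 0, 0, 0, -1, -0.1, 0, 0, 0, -1, 0, 0, 0, 0, -1],
)

```text
time: 11.07
ee_pos: [609.7, -268.4, 95.5]
tool_rot: [0.035, -3.139, 0.001]
force: [-4.4, 0.3, 5.2]
gripper_width: 0.363
```

drive_tool(
  targets=[-0.1, 0, 0, 0, -1, 0, 0, 0, 0, -1],
)

```text
time: 11.23
ee_pos: [610.7, -268.4, 95.5]
tool_rot: [0.035, -3.139, 0.001]
force: [-4.0, 0.1, 6.5]
gripper_width: 0.362
```

```bash
python3 -c "
from h import *
st(); f=grab('wrist','w6');X=cloud(f);Y=cloud(load('w5'))
for k in (f,load('w5')):
    X=cloud(k); c=X[0:60,262:300,2]
    print(np.round(c[::6,::4],0).astype(int).tolist())
"
```

```text
t 11.2333 p [ 610.7 -268.4   95.5] R [[-1.0, -0.023, -0.002], [-0.023, 1.0, -0.0], [0.002, -0.0, -1.0]] F [-4.   0.1  6.5] M [-0.1   1.21  0.01] g 0.362 q [ 0.31  0.78  0.12  1.61 -0.12  0.77  2.07]
[[43, 39, 41, 40, 41, 40, 40, 41, 40, 44], [39, 40, 39, 39, 47, 46, 41, 41, 42, 40], [40, 41, 47, 48, 48, 47, 49, 48, 39, 39], [40, 45, 47, 47, 49, 48, 48, 48, 46, 41], [40, 46, 47, 47, 49, 49, 48, 47, 45, 40], [44, 42, 46, 48, 48, 47, 47, 46, 45, 42], [43, 43, 42, 45, 46, 46, 45, 43, 44, 44], [43, 44, 43, 42, 43, 44, 42, 45, 43, 43], [43, 44, 43, 43, 44, 43, 43, 43, 44, 44], [45, 44, 44, 42, 44, 43, 44, 45, 44, 43]]
[[43, 42, 40, 41, 40, 39, 41, 41, 41, 44], [40, 41, 40, 41, 46, 47, 40, 39, 40, 41], [40, 41, 48, 47, 48, 49, 47, 48, 42, 40], [40, 46, 47, 47, 48, 47, 48, 49, 46, 40], [41, 48, 45, 47, 48, 48, 48, 49, 47, 40], [42, 44, 45, 47, 48, 47, 48, 47, 44, 41], [43, 42, 42, 46, 46, 46, 45, 44, 43, 43], [43, 44, 43, 43, 43, 43, 44, 44, 44, 43], [42, 43, 44, 43, 44, 44, 43, 44, 43, 44], [44, 42, 42, 45, 43, 43, 44, 43, 42, 43]]
```

drive_tool(
  targets=[0.05, 0, 0, 0, -0.2, 0, 0, 0, 0, 0.2, 0, 0, 0, 0, 0.7, 0, 0, 0, 0, 1, 0, 0, -2, 0, 1, 0, 0, -3, 0, 1, 0, 0, -2, 0, 1, 0, 0, 0, 0, 1],
)

```text
time: 11.95
ee_pos: [613.4, -268.9, 169.7]
tool_rot: [-0.036, 3.134, -0.005]
force: [0.0, -1.3, -0.8]
gripper_width: 1.001
```

```bash
python3 -c "
from h import *
st();plan([(481,-271,155,91.3)],step=40,hand=1)"
```

```text
t 11.95 p [ 613.4 -268.9  169.7] R [[-1.0, -0.023, 0.007], [-0.023, 1.0, -0.003], [-0.007, -0.003, -1.0]] F [ 0.  -1.3 -0.8] M [-0.04  0.04  0.07] g 1.001 q [ 0.3   0.69  0.13  1.55 -0.11  0.9   2.06]
4 3.98, 0.03, 0.44, 0.0, 1, 3.98, 0.03, 0.44, 0.0, 1, 3.98, 0.03, 0.44, 0.0, 1, 1.3, 0.01, 0.15, 0.0, 1
```

drive_tool(
  targets=[4, 0, 0.4, 0, 1, 4, 0, 0.4, 0, 1, 4, 0, 0.4, 0, 1, 1.3, 0, 0.2, 0, 1, 0, 0, 0, 0, 1, 0, 0, 0, 0, 1, 0, 0, 0, 0, 1],
)

```text
time: 12.53
ee_pos: [480.0, -270.9, 151.1]
tool_rot: [-0.038, 3.14, -0.001]
force: [0.4, 0.1, 0.0]
gripper_width: 1.002
```

```bash
python3 -c "
from h import *
st();f=grab('wrist','w7')
a=f['pixels'][:,60:500]
cv2.imwrite('pics/w7b.png',a[:,:,::-1])
plan([(481,-271,93,91.3)],step=20,hand=1)"
```

```text
t 12.5333 p [ 480.  -270.9  151.1] R [[-1.0, -0.024, 0.002], [-0.024, 1.0, -0.0], [-0.002, -0.0, -1.0]] F [0.4 0.1 0. ] M [-0.01 -0.01 -0.06] g 1.002 q [ 0.39  0.57  0.12  1.89 -0.1   0.69  2.17]
3 -0.03, -0.01, 2.0, 0.002, 1, -0.03, -0.01, 2.0, -0.0, 1, -0.02, -0.01, 1.8, -0.0, 1
```

View pics/w7b.png

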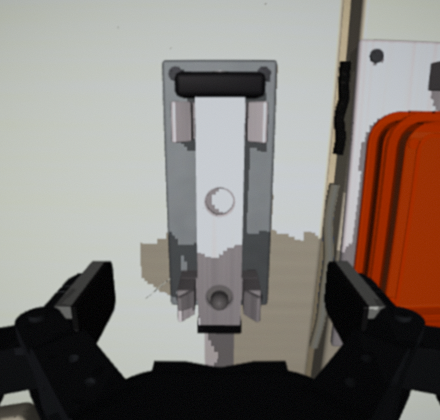

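The bar is still seated, the rear hole at (220,201) is now empty, and the button stands in the front hole at (220,297).

drive_tool(
  targets=[0, 0, 2, 0, 1, 0, 0, 2, 0, 1, 0, 0, 1.7, 0, 1, 0, 0, 0, 0, 0.3, 0, 0, 0, 0, 0, 0, 0, 0, 0, -0.2, 0, 0, 0, 0, -0.4, 0, 0, 0, 0, -1, 0, 0, 0, 0, -1, 0, 0, 0, 0, -1],
  newtons=70,
)

```text
time: 13.42
ee_pos: [479.1, -271.2, 95.2]
tool_rot: [-0.036, 3.139, -0.002]
force: [-0.1, 0.0, 6.7]
gripper_width: 0.263
```

```bash
python3 -c "
from h import *
f=load('w7');print(onplane(f,[(280,95),(280,201),(280,297)],44).round(1).tolist());st()"
```

```text
[[405.3, -271.9, 44.0], [457.5, -270.7, 44.0], [512.5, -269.4, 44.0]]
t 13.4167 p [ 479.1 -271.2   95.2] R [[-1.0, -0.023, 0.002], [-0.023, 1.0, -0.001], [-0.002, -0.001, -1.0]] F [-0.1  0.   6.7] M [ 0.1   0.05 -0.01] g 0.263 q [ 0.4   0.65  0.1   1.94 -0.12  0.56  2.18]
```

drive_tool(
  targets=[0, 0, -1, 0, -1, 0, 0, -2, 0, -1, 0, 0, -3, 0, -1, 0, 0, -4, 0, -1, 0, 0, -4, 0, -1, 0, 0, 0, 0, -1, 0, 0, 0, 0, -1],
)

```text
time: 14.0
ee_pos: [479.0, -271.4, 236.9]
tool_rot: [-0.036, 3.137, -0.004]
force: [-0.0, 0.5, -3.1]
gripper_width: 0.263
```

```bash
python3 -c "
from h import *
st();plan([(453,-125,235,91.4)],step=30,hand=-1)"
```

```text
t 14.0 p [ 479.  -271.4  236.9] R [[-1.0, -0.023, 0.005], [-0.023, 1.0, -0.002], [-0.005, -0.003, -1.0]] F [-0.   0.5 -3.1] M [0.   0.02 0.07] g 0.263 q [ 0.37  0.46  0.14  1.8  -0.08  0.88  2.15]
5 0.46, 2.96, 0.04, -0.002, -1, 0.45, 2.97, 0.04, 0.0, -1, 0.45, 2.97, 0.04, 0.0, -1, 0.45, 2.97, 0.04, 0.0, -1, 0.43, 2.83, 0.03, 0.0, -1
```

drive_tool(
  targets=[0.5, 3, 0, 0, -1, 0.5, 3, 0, 0, -1, 0.5, 3, 0, 0, -1, 0.6, 3, 0, 0, -1, 0.6, 2.8, 0, 0, -1, 0, 0, 0, 0, -1, 0, 0, 0, 0, -1, 0, 0, 0, 0, -1],
)

```text
time: 14.67
ee_pos: [447.6, -123.8, 233.3]
tool_rot: [0.037, -3.14, 0.0]
force: [-0.2, -0.2, -2.3]
gripper_width: 0.265
```

```bash
python3 -c "
from h import *
st();f=grab('wrist','w8')
a=cv2.resize(f['pixels'][20:320,100:480],(760,600),interpolation=cv2.INTER_CUBIC)
cv2.imwrite('pics/w8b.png',a[:,:,::-1])"
```

```text
t 14.6667 p [ 447.6 -123.8  233.3] R [[-1.0, -0.023, -0.001], [-0.023, 1.0, -0.0], [0.001, -0.0, -1.0]] F [-0.2 -0.2 -2.3] M [-0.04  0.05 -0.05] g 0.265 q [ 0.12  0.34  0.13  2.01 -0.06  0.79  1.88]
```

View pics/w8b.png

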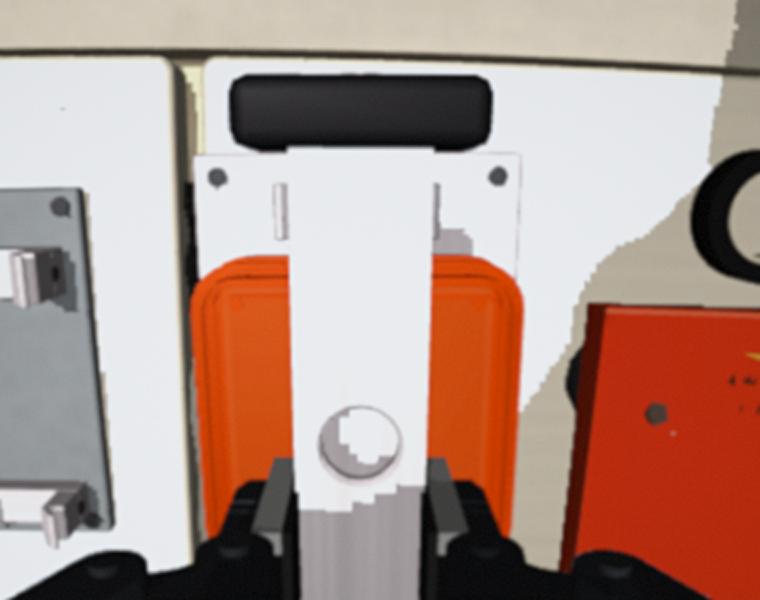

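```bash
python3 -c "
from h import *
f=load('w8'); s=lambda L:[(100+u/2,20+v/2) for u,v in L]
print('cam',-f['R'].T@f['t'])
print('post',onplane(f,s([(274,210),(440,210),(280,184),(280,239)]),102).round(1).tolist())
print('plate corner holes',onplane(f,s([(218,177),(498,177)]),8).round(1).tolist())
zb=233.3-63.2+12
print('cap',onplane(f,s([(230,112),(492,112),(360,75),(360,148)]),zb).round(1).tolist())
print('tube',onplane(f,s([(289,250),(433,250),(361,442),(291,400),(429,400)]),zb).round(1).tolist())
X=cloud(f);print(X[125,238:245].round(1).tolist())
"; python3 -c "
from m import *
prongs('t4',88,110,(350,620,-190,-60))"
```

```text
cam [ 380.32773543 -124.92953946  302.76776463]
post [[388.0, -148.3, 102.0], [387.0, -102.3, 102.0], [381.0, -146.6, 102.0], [396.0, -146.6, 102.0]]
plate corner holes [[378.9, -181.8, 8.0], [376.4, -69.0, 8.0]]
cap [[369.5, -146.0, 182.1], [368.5, -103.7, 182.1], [363.4, -125.1, 182.1], [374.7, -124.9, 182.1]]
tube [[391.5, -136.5, 182.1], [391.0, -112.2, 182.1], [425.6, -123.5, 182.1], [417.9, -136.2, 182.1], [417.4, -111.6, 182.1]]
[[388.1, -148.1, 98.8], [388.2, -147.6, 97.7], [388.2, -147.1, 97.6], [388.2, -146.6, 96.9], [388.2, -146.0, 97.1], [388.2, -145.7, 94.7], [384.9, -136.6, 181.9]]
t4 35 ctr [ 552.3 -102.9   98. ] med [ 552.1 -103.    97.6] x [545.4 559.3] y [-107.6  -98.2]
t4 41 ctr [ 553.6 -138.8   96. ] med [ 553.7 -137.6   97.3] x [545.8 561.2] y [-144.6 -133. ]
t4 28 ctr [ 390.4 -144.    95.5] med [ 390.4 -144.    96.1] x [383.5 397.5] y [-147.4 -140.5]
t4 29 ctr [ 388.6 -105.9   97.2] med [ 388.6 -105.9   96.5] x [381.6 395.7] y [-108.7 -101.4]
```

drive_tool(
  targets=[-0.15, -0.09, 1.5, 0, -1, 0, 0, 1.5, 0, -1, 0, 0, 1, 0, -1, 0, 0, 0, 0, -1, 0, 0, 0, 0, -1],
)

```text
time: 15.13
ee_pos: [449.2, -125.5, 193.4]
tool_rot: [0.033, -3.14, 0.0]
force: [0.4, -0.3, -2.7]
gripper_width: 0.264
```

```bash
python3 -c "
from h import *
st()
g=grab('scene','s9'); P=proj(g,[(440,-125,86),(552,-121,100)]); print(P)
u,v=P.mean(0).astype(int)
a=cv2.resize(g['pixels'][v-60:v+60,u-75:u+75],(750,600),interpolation=cv2.INTER_CUBIC)
cv2.imwrite('pics/s9b.png',cv2.convertScaleAbs(a,alpha=1.5)[:,:,::-1])"
```

```text
t 15.1333 p [ 449.2 -125.5  193.4] R [[-1.0, -0.021, -0.002], [-0.021, 1.0, -0.0], [0.002, -0.0, -1.0]] F [ 0.4 -0.3 -2.7] M [ 0.02  0.01 -0.01] g 0.264 q [ 0.13  0.4   0.12  2.06 -0.08  0.68  1.9 ]
[[238.04143594 222.96123843]
 [266.8256754  187.45707879]]
```

View pics/s9b.png

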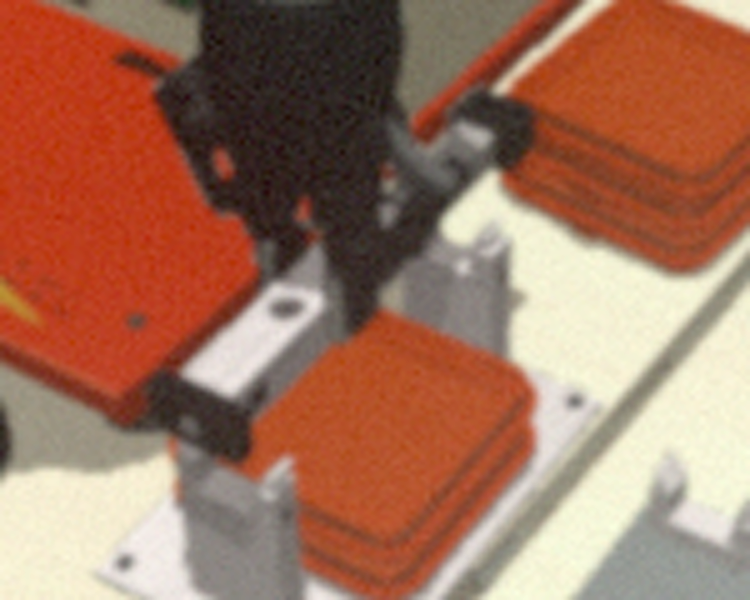

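drive_tool(
  targets=[0, 0.09, 1, -0.003, -1, 0, 0, 1, 0, -1, 0, 0, 0.4, 0, -1, 0, 0, 0, 0, -1, 0, 0, 0, 0, -1],
)

```text
time: 15.6
ee_pos: [449.7, -123.9, 170.3]
tool_rot: [-0.04, 3.141, -0.0]
force: [0.6, -0.1, -2.9]
gripper_width: 0.267
```

```bash
python3 -c "
from h import *
st()"
```

```text
t 15.6 p [ 449.7 -123.9  170.3] R [[-1.0, -0.026, 0.0], [-0.026, 1.0, -0.0], [-0.0, -0.0, -1.0]] F [ 0.6 -0.1 -2.9] M [-0.07  0.01  0.05] g 0.267 q [ 0.13  0.44  0.12  2.09 -0.08  0.62  1.9 ]
```

drive_tool(
  targets=[0, -0.02, 0.6, 0, -1, 0, 0, 0.6, 0, -1, 0, 0, 0.4, 0, -1, 0, 0, 0.2, 0, -1, 0, 0, 0, 0, -1, 0, 0, 0, 0, -1],
)

```text
time: 16.1
ee_pos: [449.4, -123.8, 151.7]
tool_rot: [0.041, -3.141, -0.0]
force: [-0.6, 0.0, -2.0]
gripper_width: 0.267
```

drive_tool(
  targets=[0, 0, 0.15, 0, -1, 0, 0, 0.1, 0, -1, 0, 0, 0, 0, -1, 0, 0, 0, 0, -1],
)

```text
time: 16.43
ee_pos: [449.5, -123.8, 149.4]
tool_rot: [-0.041, 3.141, -0.0]
force: [0.3, -0.4, -3.0]
gripper_width: 0.262
```

drive_tool(
  targets=[0, 0, 0.1, 0, -1, 0, 0, 0.05, 0, -1, 0, 0, 0, 0, -1, 0, 0, 0, 0, -1],
)

```text
time: 16.77
ee_pos: [449.5, -123.8, 149.0]
tool_rot: [-0.041, 3.14, -0.0]
force: [-3.4, 1.1, 12.2]
gripper_width: 0.266
```

Seated at the expected height. Releasing, retreating and looking.

drive_tool(
  targets=[0, 0, -0.1, 0, -0.3, 0, 0, 0, 0, 0, 0, 0, 0, 0, 0.4, 0, 0, 0, 0, 0.6, 0, 0, 0, 0, 0.6, 0, 0, -2, 0, 0.6, 0, 0, -3, 0, 0.6, 0, 0, -4, 0, 0.8, 0, 0, -4, 0, 1, 0, 0, -2, 0, 1],
)

```text
time: 17.6
ee_pos: [450.3, -124.3, 303.1]
tool_rot: [-0.04, 3.137, -0.002]
force: [0.7, -0.5, 0.1]
gripper_width: 0.998
```

drive_tool(
  targets=[3, -3, 0, 0, 1, 2, -4, 0, 0, 1, 0, -4, 0, 0, 1, 0, -4, 0, 0, 1, 0, -4, 0, 0, 1, 0, 0, 0, 0, 1],
)

```text
time: 18.1
ee_pos: [404.6, -319.6, 299.0]
tool_rot: [0.028, -3.141, 0.009]
force: [0.5, -0.3, 0.1]
gripper_width: 1.0
```

```bash
python3 -c "
from h import *
st()
g=grab('scene','s10'); t=grab('top','t10')
a=cv2.resize(g['pixels'][150:280,175:325],(450,390),interpolation=cv2.INTER_CUBIC)
b=cv2.resize(t['pixels'][170:280,235:330],(337,390),interpolation=cv2.INTER_CUBIC)
cv2.imwrite('pics/s10b.png',cv2.convertScaleAbs(np.hstack([a,b]),alpha=1.5)[:,:,::-1])
X=cloud(t)
for x in range(360,600,10):
    m=(abs(X[...,0]-x)<5)&(abs(X[...,1]+124-(x-440)*.025)<6)&(t['z_map']>0)
    print(x,np.round(np.median(X[m][:,2]),0) if m.any() else None,end=' ')"
```

```text
t 18.1 p [ 404.6 -319.6  299. ] R [[-1.0, -0.018, 0.0], [-0.018, 1.0, -0.005], [0.0, -0.005, -1.0]] F [ 0.5 -0.3  0.1] M [-0.02 -0.07  0.02] g 1.0 q [ 0.45  0.34  0.23  1.8  -0.09  1.    2.31]
360 4.0 370 99.0 380 98.0 390 99.0 400 99.0 410 98.0 420 98.0 430 77.0 440 99.0 450 98.0 460 98.0 470 99.0 480 97.0 490 99.0 500 98.0 510 97.0 520 96.0 530 95.0 540 96.0 550 95.0 560 96.0 570 97.0 580 98.0 590 98.0
```

View pics/s10b.png

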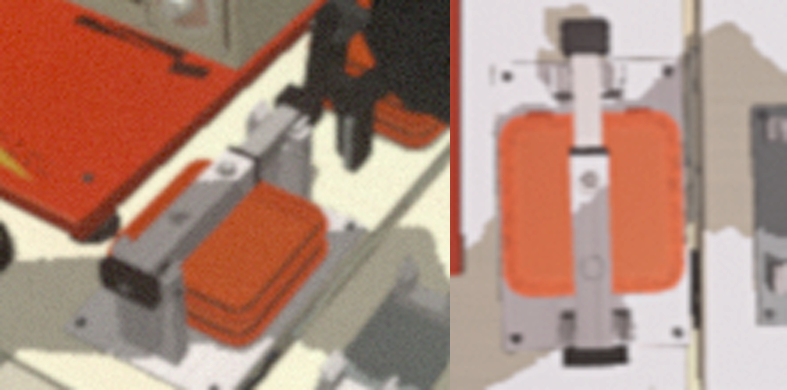

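The bar is level at z≈98 over its whole length. The cap is outside the near post, the head is outside the far one, and the button is in the front hole (top crop at 590,180). Handing in.

```bash
python3 -c "
from h import *
print(env.finish_job())"
```

```text
the job is handed in; nothing more can be done
None
```

The job is done and handed in at about 18 s. I laid the bar in the nest, let go, and pulled the head out about 29 mm until the button popped up through the front hole. I then took the locked bar by its tube, laid it in both carrier slots and let go.

**Last checks:**
- **Bar in the carrier:** the pictures show the bar in both slots, with the cap outside the near post and the head outside the far one. Its top is level at about 98 mm by the depth camera, which reads a few millimetres low on some surfaces.
- **Button:** it still stands in the front hole. The depth map taken after the pull showed it about 5 mm proud.
- **Robot:** the gripper is open and clear of everything.
- **Bystanders:** I did not touch the tape roll, timer or bottle, but I did not measure them again at the end.

**Not confirmed:** I did not test the lock with a strong pull. The last tug read only about 4 N, which fits the bar sliding in the nest's play. My evidence for the lock is the raised button and that it was still up at the end.

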